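# Complete the row on the chill plate, refit its knob and hold it pressed

### The job

First stand the single small dark gift box on the steel chill plate, upright at the free end of the row of two boxes like it, square and close beside its neighbour (a gap of a finger's width at most), leaving those two in place. Then pick up the loose black control knob, turn it so that the flat in its bore matches the flat of the bare D-shaft on the plate's control panel, push it fully home on the shaft, and press it down against the shaft's spring, past half of its travel. Finish while still gripping the knob and keeping it pressed; leave everything else on the counter where it stands.

Things in the scene. Friction and masses are not known exactly. Their poses are not given: they have to be found in the camera images.
- chill_plate: low white appliance fixed to the counter, 140 x 330 x 38 mm (x, y, z); origin: centre of its underside on the counter, +y towards the steel plate's end, -y towards the control panel's end. Top of the white case 35 mm above the origin.
- plate_top (a point): centre of the top of the steel plate (126 mm along x, 214 mm along y, top 38 mm above the counter); axes as the chill plate's. The row of boxes runs along y.
- box_a: dark small gift box, 56 (x) x 62 (y) x 50 mm, about 110 g, already on the steel plate at the far +y end; origin: centre of its underside.
- box_b: identical dark gift box, standing on the plate beside box_a on its -y side (about 65 mm from centre to centre, axes nearly as the chill plate's). The free place in the row is on the -y side of this box, between it and the control panel; origin: centre of its underside.
- box_c: identical dark gift box, 56 (x) x 62 (y) x 50 mm, that stands alone on the counter and belongs in the row; origin: centre of its underside. Grasp it across x (56 mm), so that the fingers do not stand between it and its neighbour.
- knob: loose black knob standing bore-down on the counter, 50 g, 44 mm high; origin: on its axis at its underside, z up. Round skirt, diameter 42 mm, 18 mm high; on it a bar grip 14 mm thick (along y), 41 mm long (x from -20 to +21 mm), 18 to 44 mm above the origin. The pointed end of the bar, with a white line on top, is +x.
- bore_roof (a point): inner end of the knob's bore, on its axis, 14 mm above its underside; axes as the knob's. The bore opens downward and is D-shaped: diameter 18.8 mm, flat 5.7 mm from the axis on the knob's +x (pointer) side, 14 mm deep, mouth chamfered by 1.8 mm. Fully home, this point meets shaft_top.
- control: round aluminium dial plate, 62 mm diameter, 3 mm thick, fixed on the control panel (108 mm from the chill plate's middle towards -y), turned to an angle of its own; origin: centre of its underside. The longest black mark on its rim is at +x, on the side of the shaft's flat.
- shaft_top (a point): top end of the bare upright steel D-shaft, on its axis; z up, +x towards its flat. Diameter 16 mm, flat 4.5 mm from the axis, 23 mm above the dial plate (62 mm above the counter unpressed), tip chamfered 1.5 mm. It does not turn. The knob has 1.2 mm play all round and goes on with its +x along this +x within 0.15 rad; then its origin is 14 mm below this point.
- plunger (a joint): how far the shaft is pressed down into the dial plate: 0 as found, 0.006 m at its stop; a spring pushes it back, about 3 N at first and 8 N at the stop.
- big_box: bystander: gift box with ribbon, 67 x 116 x 75 mm; origin: centre of its underside
- jar: bystander: glass jar with wooden stopper, 63 mm diameter, 85 mm high; origin: centre of its underside
- bow_box: bystander: gift box with bow, 61 x 86 x 63 mm; origin: centre of its underside
- ribbon_box: bystander: gift box with crossed ribbon, 69 x 101 x 58 mm; origin: centre of its underside
- tasting_chest: obstacle at the right of the counter, fixed: wooden chest, walls 85 mm high, x from -75 to +90 mm and y within 118 mm of its origin; its open lid rises above it to 250 mm. Origin: on the counter, near its middle. Keep the arm clear of it
- seal_roll: bystander: white paper roll lying flat, 69 mm diameter, 26 mm high; origin: centre of its underside
Not all that is in view belongs to the job. What is shaped like the knob but pink or turquoise is not meant. What is shaped like the box_c but purple is not meant.

How it is judged (in metres and radians):
On the way, in this order (a step that is already met when the one before it is completed fails the run):
1. the third box stands on the steel plate at the free end of the row, square and close beside its neighbour, and is let go (y of box_c in the frame of box_b between -0.08 and -0.052 m and x of box_c in the frame of box_b between -0.012 and 0.012 m and z of box_c in the frame of plate_top between -0.003 and 0.004 m and (angle between the x axis of box_c and the x axis of box_b, either way round below 0.17 rad or angle between the y axis of box_c and the x axis of box_b, either way round below 0.17 rad) and angle between box_c's own z axis and vertical below 0.1 rad and contact force between the fingers and box_c below 0.1 N and linear speed of box_c below 0.02 m/s), for 0.2 s.
2. the knob is fully home on the D-shaft, flat to flat (z of knob in the frame of shaft_top below -0.0115 m and horizontal distance between knob and shaft_top below 0.004 m and angle between the x axis of knob and the x axis of shaft_top, either way round below 0.25 rad and angle between knob's own z axis and vertical below 0.12 rad), for 0.1 s.
At the end, for the whole second after the job is handed in: Fingers hold the knob home on the shaft (11.5 mm deep or more, x axes within 0.25 rad) and keep the shaft over 3 mm in; box_c released on the plate, 52-80 mm from box_b along the row, within 12 mm of its line, square within 0.17 rad; box_a and box_b moved under 25 mm (all of step 1 and all of step 2 and value of joint plunger above 0.003 m and contact force between the fingers and knob above 1 N and contact force between knob and control above 2 N and z of each of box_a, box_b in the frame of plate_top below 0.004 m and distance of each of box_a, box_b from where it was at the start of the episode below 0.025 m); the arm keeps its last pose, push and grip.
It fails at once if a bystander is moved by more than 40 mm (distance of any of big_box, jar, bow_box, ribbon_box, seal_roll from where it was at the start of the episode above 0.04 m).
It fails at once if a box of the row is moved by more than 40 mm (distance of any of box_a, box_b from where it was at the start of the episode above 0.04 m).
It also fails if it takes over 56 s, if anything falls off the work surface, if the arm or the gripper's body presses on something with over 40 N, if the wrist force passes 120 N, or if a joint passes its speed limit or range.

### The arm

A 6-joint arm with a two-finger parallel gripper is mounted at the origin on a cart in front of the work surface, level with it; the furniture and walls round the work are solid. World frame = base frame: x ahead of the robot, y to its left, z up, the work surface at z = 0. Lengths are in m, angles in degrees, forces in N, time in s.
With the tool pointing down it reaches from about 0.4 to 0.825 m from the base axis. Payload 7 kg.
Tool frame: the origin (TCP) lies between the finger pads; the fingertips stand 19 mm ahead of it and the grasp point (between the pads) is the TCP; x points along the fingers, y is the direction in which the jaws open and shut, and the axes are right-handed (so a half turn about x gives the same grasp; the last joint's range is limited). The gripper opens to 88 mm and grips with 3 to 60 N. Pads are 19 mm wide; open, the fingers measure 130 mm over their backs; the gripper's body (78 mm by 193 mm) begins 47 mm behind the grasp point.
Start: joints at [-51.847, 20.546, 0.682, 0, -70.136, -16.507], TCP at [0.249, -0.627, 0.246] pointing down, gripper open.
Joint ranges: [-176.03, 176.03], [-82.01, 121.73], [-58.28, 71.71], [-173.87, 95.51], [-174.79, -0.11], [-173.66, 173.66]. Speed limits (degrees/s): [136.94, 136.94, 172.46, 180, 180, 180].

### API

Orientations are given as [roll, pitch, yaw] about the fixed x, y, z axes, in that order (R = Rz(yaw) Ry(pitch) Rx(roll)).
In Python, from plant import r gives the robot as it stands.
- The arm moves only by the tool send_rows, never from a script. Its argument "plan" is a list of rows, each a list of 2 entries, a list of its own where there are three numbers: the shift along the tool's x, y, z scaled (see below), then the turn, a rotation vector about the tool's x, y, z scaled (see below). A call has exactly 5 rows; each row is the pose to reach, as a shift and turn from the pose measured when the call began, along the tool's axes at that moment; what a row does not reach only later rows make up. The controller multiplies each number of a shift by 0.15 m and each number of a turn by pi/4 rad. A row lasts 1/10 s, in which the tool goes at most 50 mm and 8.59 degrees, less where a joint would pass 70% of its speed; a pose out of reach is approached as far as the arm can. A call with a number of a shift or a turn outside -1 to 1 is refused whole. A call with a gripper value outside its range is refused whole. "jaw" is the opening, from -1 (shut) to 1 (fully open), so that 0 is half open, set as the call begins (left out, the last holds). The fingers move at their own pace and stop on an object; "force" is the grip in N (left out, the last holds). Time passes only in rows, so rows that repeat a pose let the fingers close, or fill a call up. It gives the time, the measured TCP pose, the force and the opening at its end, in the units of the state.
- r.get_state(): the state, without advancing time (a new reading comes with each control period).
- r.capture(name): name is "side" or "top" or "wrist"; returns a dict with "color" (384x512x3 uint8, red, green, blue), "range_z" (384x512 float32, m along the optical axis (not along the pixel's ray), 0 where there is no reading), "mtx" (3x3 intrinsics, pixels), "pose" (4x4, takes a point from camera to world coordinates). Camera axes: x right, y down, z forward; pixel columns grow to the right and rows downward; lengths in m; the calibration is good to about 2 mm. The wrist camera is an equidistant fisheye: a pixel r from the principal point sees the ray r / f radians off the axis. A picture is of the moment at which its call begins.
- r.close_job(): hands the job in, once; it reports no verdict.
Trained networks look in a picture, given as the dict that the camera call returned (one of the last four; its "shot" number tells which), for a name from the list of things; names that differ only in an ending like _2 or _b are one class to them, and where a whole thing is asked for, a point or a joint stands for the part that bears it (a point fixed in the world has none). Each returns a list of dicts, best first, with "score" (0 to 1); they miss things now and then, are a little off and sometimes report something else, mostly with a low value. They report only what shows in the picture. A call takes as long as a camera call. They do not tell look-alikes from the thing itself.
- r.find_in(picture, target): "uv" ([column, row] in pixels, amid what is visible of it).
- r.trace(picture, target): "mask" (384x512 bool, what is visible of it) and "uv" ([column, row] in pixels, amid what is visible of it).
The state is a dict: "time_s": time; "joints": joint angles; "qd": joint speeds; "joint_torque": joint torques, N m; "tcp_pos": TCP position; "eef_rot": TCP orientation; "contact_force": force on the tool from outside, world axes, zero at the start; "moment": the same for the moment, N m; "gripper_width": finger opening in m.
Only numpy, scipy, OpenCV 4.12 (cv2) and the standard library are available. Lean on these libraries where they do the work, as an engineer would, in place of code of your own. Each camera call takes 0.05 s, during which the arm holds its last target. There are 200 camera calls.

## Working session

There is one attempt and no reset: what is moved stays moved. The work goes in short steps, Python scripts to look and compute and a tool call to move; the robot and the scene stay as the last step left them, time stands still between calls to the robot, and variables do not carry over. Pictures are saved under pics/ and viewed, about 8 in all and at most 12, crops included, and the job is handed in when it is done.

Besides the shell and the picture viewer there is one more tool, called after "Call:" as a command line: name --argument value ..., lists and objects as JSON in quotes. send_rows: Moves the arm, as the interface text tells. Its arguments: {"type":"object","properties":{"plan":{"type":"array"},"jaw":{"type":"number"},"force":{"type":"number"}},"required":["plan"]}

```bash
mkdir -p pics; ls; cat > h.py <<'E'
from plant import r
import numpy as np, cv2
from scipy.spatial.transform import Rotation as R
def cloud(p):
    z=p["range_z"]; K=np.array(p["mtx"]); v,u=np.indices(z.shape)
    c=np.stack([(u-K[0,2])/K[0,0]*z,(v-K[1,2])/K[1,1]*z,z],-1)
    T=np.array(p["pose"]); w=c@T[:3,:3].T+T[:3,3]; w[z<=0]=np.nan
    return w
def save(n,img,s=1): cv2.imwrite('pics/'+n,cv2.resize(img[...,::-1],None,fx=s,fy=s,interpolation=cv2.INTER_CUBIC))
E
python3 - <<'E'
from h import *
s=r.get_state();print(s)
a=r.capture("top");b=r.capture("side")
print(a["pose"],b["pose"],a["mtx"])
np.savez('top0.npz',w=cloud(a),c=a["color"],K=a["mtx"],T=a["pose"]);np.savez('side0.npz',w=cloud(b),c=b["color"],K=b["mtx"],T=b["pose"])
save('top0.png',a["color"],1.5)
save('side0.png',b["color"],1.5)
W=cloud(a)
for n in ["box_c","knob","control","chill_plate","tasting_chest","big_box","jar","bow_box","ribbon_box","seal_roll","shaft_top"]:
    for d in r.trace(a,n)[:6]:
        m=d["mask"]; print(n,round(d["score"],2),np.round(d["uv"]),m.sum(),np.round(np.nanmedian(W[m],0),3),np.round(np.nanmax(W[m][:,2]),3))
E
```

```text
pics
{'time_s': 0.0, 'joints': array([-5.18472265e+01,  2.05931755e+01,  6.31599136e-01, -1.91681433e-02,
       -7.01358184e+01, -1.65078686e+01]), 'qd': array([ 0.00426474, -0.03131616, -0.01529904, -0.08579625, -0.01586874,
        0.02130471]), 'joint_torque': array([ 1.71690886e-04, -5.82726896e+01,  2.93071944e+01,  6.99730530e+00,
        7.13380767e-03, -1.41948622e-04]), 'tcp_pos': array([ 0.24877957, -0.62697266,  0.2445895 ]), 'eef_rot': array([ 96.02759465,  89.90095183, 117.665971  ]), 'contact_force': array([ 0.09386639, -0.69442983, -0.91356336]), 'moment': array([0.05412428, 0.04672807, 0.02444522]), 'gripper_width': 0.08771148412993438}
[[ 8.58145640e-04 -9.97168756e-01  7.51913250e-02  3.93923097e-01]
 [-9.99977170e-01 -1.35967047e-03 -6.61904635e-03 -1.26754844e-01]
 [ 6.70254164e-03 -7.51839283e-02 -9.97147157e-01  1.67513886e+00]
 [ 0.00000000e+00  0.00000000e+00  0.00000000e+00  1.00000000e+00]] [[-0.90215714 -0.22029381  0.370922   -0.01118434]
 [-0.43102661  0.49639561 -0.75353     0.90502939]
 [-0.01812606 -0.83967972 -0.54277934  0.83062072]
 [ 0.          0
[... 307 characters left out ...]
  0.313 0.087] 0.095
box_c 0.68 [138. 183.] 325 [0.53  0.248 0.087] 0.096
knob 0.59 [298. 207.] 98 [ 0.459 -0.286  0.027] 0.05
knob 0.48 [319. 209.] 120 [ 0.452 -0.369  0.021] 0.052
knob 0.43 [288. 185.] 106 [ 0.535 -0.254  0.02 ] 0.054
control 0.55 [188. 176.] 239 [0.566 0.082 0.039] 0.069
chill_plate 0.77 [166. 182.] 2929 [0.541 0.17  0.036] 0.081
big_box 0.58 [245. 159.] 590 [ 0.628 -0.112  0.045] 0.058
big_box 0.56 [333. 155.] 669 [ 0.627 -0.408  0.061] 0.081
jar 0.51 [304. 155.] 253 [ 0.63  -0.305  0.084] 0.093
bow_box 0.84 [276. 153.] 405 [ 0.629 -0.216  0.05 ] 0.067
ribbon_box 0.78 [244. 160.] 568 [ 0.628 -0.112  0.045] 0.058
seal_roll 0.51 [235. 236.] 323 [ 0.358 -0.078  0.024] 0.035
```

```bash
python3 - <<'E'
from h import *
t=np.load('top0.npz')["c"][140:260,100:350]; s=np.load('side0.npz')["c"]
a=cv2.resize(t,(800,384),interpolation=cv2.INTER_CUBIC)
save('a.png',a); save('b.png',s,1.5)
E
```

```text
(no output)
```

View pics/a.png

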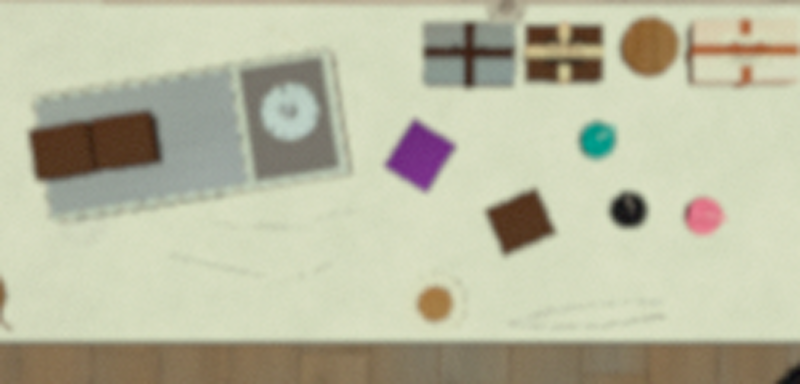

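View pics/b.png

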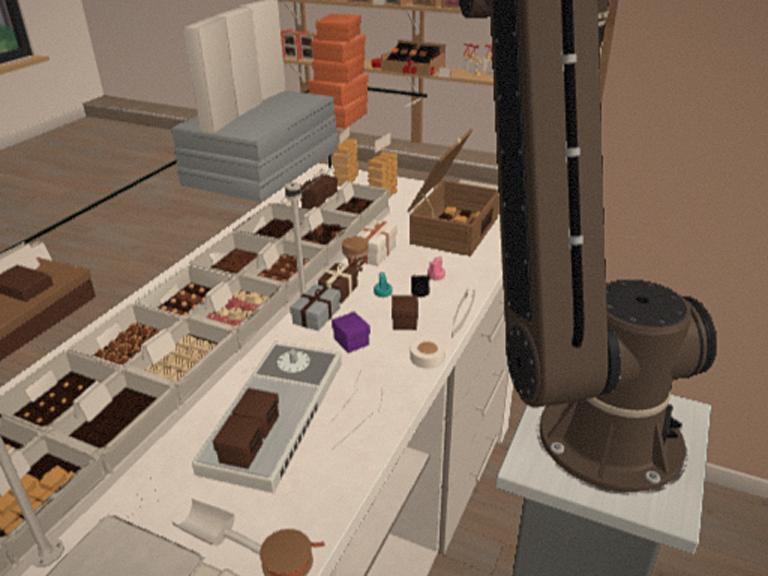

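Seen in the enlarged top crop:
- **Boxes like box_c:** brown at top (263,212), purple at (232,189), and the two brown ones on the plate. The lone brown box is box_c.
- **Knobs:** black at (298,207), pink at (319,209), turquoise at (288,185). The black one is meant.

Next I measure the box and plate poses and find the chest.

```bash
cat >> h.py <<'E'
def target(p,yaw):
    """tool x down, tool y (jaw dir) at world angle yaw deg"""
    a=np.radians(yaw); y=np.array([np.cos(a),np.sin(a),0]); x=np.array([0,0,-1.])
    return np.array(p,float),np.stack([x,y,np.cross(x,y)],1)
def pose():
    s=r.get_state(); return s["tcp_pos"],R.from_euler('xyz',s["eef_rot"],degrees=True).as_matrix(),s
def go(p,yaw):
    P,Q,s=pose(); t,_=target(p,yaw)
    opts=[]
    for k in (yaw,yaw+180):
        M=target(p,k)[1]; v=R.from_matrix(Q.T@M).as_rotvec(); opts.append((k,v))
    sh=Q.T@(t-P)
    print("tcp",P.round(4),"jaw yaw",np.degrees(np.arctan2(Q[1,1],Q[0,1])).round(2),"j",s["joints"].round(1))
    print("shift/0.15",(sh/.15).round(4))
    for k,v in opts: print(" yaw",k,"turn/(pi/4)",(v/(np.pi/4)).round(4))
def rect(W,m):
    pts=W[m][:,:2]; pts=pts[~np.isnan(pts[:,0])].astype(np.float32)
    return cv2.minAreaRect(pts)
E
python3 - <<'E'
from h import *
t=np.load('top0.npz');W=t["w"];c=t["c"].astype(int)
s=np.load('side0.npz');S=s["w"]
for n,(u,v) in dict(chest=(300,150),post=(195,126),postm=(197,160),lid=(300,105)).items(): print(n,S[v-3:v+4:3,u-3:u+4:3].reshape(-1,3).round(2)[:5].tolist())
sm=S.reshape(-1,3); q=sm[(sm[:,0]<.9)&(sm[:,0]>.2)&(sm[:,1]<-.42)&(sm[:,1]>-1.2)&(sm[:,2]>.02)]
print('right',np.nanpercentile(q,[1,5,50,95,99],axis=0).round(3))
Z=W[...,2];X=W[...,0];Y=W[...,1]
g=lambda x0,x1,y0,y1,z0,z1:(X>x0)&(X<x1)&(Y>y0)&(Y<y1)&(Z>z0)&(Z<z1)
for n,m in dict(boxc=g(.38,.51,-.24,-.10,.04,.06),boxab=g(.4,.65,.2,.4,.078,.1),plate=g(.38,.7,.0,.42,.03,.1),knobbar=g(.4,.5,-.32,-.25,.035,.06),knob=g(.4,.5,-.32,-.25,.01,.06),shaft=g(.4,.7,.03,.15,.05,.07)).items():
    (cx,cy),sz,ang=rect(W,m);print(n,m.sum(),np.round([cx,cy,*sz,ang],4), np.nanmean(W[m],0).round(4))
go([.45,-.17,.245],0)
E
```

```text
chest [[0.48, -0.49, 0.09], [0.47, -0.49, 0.09], [0.5, -0.62, 0.02], [0.48, -0.48, 0.08], [0.47, -0.49, 0.08]]
post [[0.7, -0.15, 0.28], [0.69, -0.16, 0.28], [0.68, -0.16, 0.28], [0.69, -0.13, 0.28], [0.68, -0.14, 0.28]]
postm [[0.81, -0.31, 0.06], [0.69, -0.15, 0.16], [0.68, -0.15, 0.17], [0.79, -0.27, 0.08], [0.69, -0.15, 0.16]]
lid [[0.5, -0.53, 0.24], [0.51, -0.59, 0.22], [0.53, -0.67, 0.19], [0.51, -0.55, 0.22], [0.53, -0.64, 0.18]]
right [[ 0.202 -1.002  0.022]
 [ 0.211 -0.928  0.029]
 [ 0.714 -0.575  0.122]
 [ 0.879 -0.451  0.514]
 [ 0.895 -0.434  0.585]]
boxc 286 [ 0.4464 -0.1688  0.0551  0.0623 24.5675] [ 0.4465 -0.1686  0.0492]
boxab 627 [ 0.5251  0.2833  0.0556  0.1303 10.1783] [0.525  0.2824 0.0874]
plate 4004 [0.5552 0.2053 0.3041 0.4187 2.0614] [0.5544 0.1936 0.0477]
knobbar 46 [ 4.60800e-01 -2.88900e-01  3.93000e-02  1.29000e-02  1.92328e+01] [ 0.4599 -0.2892  0.0425]
knob 109 [ 0.454  -0.2871  0.0678  0.0468 21.0006] [ 0.46   -0.287   0.0287]
shaft 64 [ 0.6444  0.1068  0.1093  0.1443 71.229 ] [0.6663 0.0856 0.0632]
tcp [ 0.2489 -0.6274  0.2456] jaw yaw 111.65 j [-51.8  20.5   0.7  -0.  -70.1 -16.5]
shift/0.15 [0.0038 2.3396 2.3706]
 yaw 0 turn/(pi/4) [ 2.4811 -0.     -0.    ]
 yaw 180 turn/(pi/4) [-1.5189  0.     -0.    ]
```

Call:
send_rows --plan '[[[0,0.31,0.12],[-0.15,0,0]],[[0,0.62,0.25],[-0.3,0,0]],[[0,0.93,0.37],[-0.45,0,0]],[[0,0.93,0.37],[-0.6,0,0]],[[0,0.93,0.37],[-0.6,0,0]]]' --jaw 1 --force 20

```text
time_s: 1.15
tcp_pos: [0.2494, -0.4764, 0.2467]
eef_rot: [-94.3, 89.9, -45.4]
contact_force: [-0.2, -0.7, 1.2]
gripper_width: 0.0879
```

Call:
send_rows --plan '[[[0,0.07,0.25],[-0.17,0,0]],[[0,0.14,0.5],[-0.35,0,0]],[[0,0.2,0.75],[-0.52,0,0]],[[0,0.27,1.0],[-0.7,0,0]],[[0,0.27,1.0],[-0.8,0,0]]]'

```text
time_s: 1.65
tcp_pos: [0.3195, -0.3349, 0.247]
eef_rot: [-115.1, 89.8, -30.0]
contact_force: [-0.2, -0.3, 1.4]
gripper_width: 0.0874
```

```bash
python3 -c "
from h import *
go([.40,-.19,.245],204.6)"
```

```text
tcp [ 0.3195 -0.3349  0.247 ] jaw yaw 175.09 j [-21.8  -0.1 -24.9   0.  -65.   16.9]
shift/0.15 [ 0.0131 -0.452   1.0081]
 yaw 204.6 turn/(pi/4) [-0.6558 -0.0026  0.0032]
 yaw 384.6 turn/(pi/4) [3.3442 0.0042 0.0035]
```

Call:
send_rows --plan '[[[0,-0.12,0.25],[-0.16,0,0]],[[0,-0.23,0.5],[-0.33,0,0]],[[0,-0.35,0.75],[-0.49,0,0]],[[0,-0.45,1.0],[-0.655,0,0]],[[0,-0.45,1.0],[-0.655,0,0]]]'

```text
time_s: 2.15
tcp_pos: [0.4022, -0.1887, 0.2472]
eef_rot: [-137.4, 89.8, -22.6]
contact_force: [-0.1, 0.2, 0.3]
gripper_width: 0.0878
```

```bash
cat >> h.py <<'E'
def wcloud(p):
    z=p["range_z"].astype(float); K=np.array(p["mtx"]); v,u=np.indices(z.shape)
    a=(u-K[0,2])/K[0,0]; b=(v-K[1,2])/K[1,1]; th=np.hypot(a,b); k=np.tan(th)/np.maximum(th,1e-9)
    z=np.where((z>0)&(th<1.4),z,np.nan)
    c=np.stack([a*k*z,b*k*z,z],-1); T=np.array(p["pose"])
    return c@T[:3,:3].T+T[:3,3]
def snap(n,s=None):
    p=r.capture("wrist"); W=wcloud(p); np.savez(n+'.npz',w=W,c=p["color"]); 
    if s: save(n+'.png',p["color"],s)
    return p,W
def gm(W,x0,x1,y0,y1,z0,z1): 
    X,Y,Z=W[...,0],W[...,1],W[...,2]; return (X>x0)&(X<x1)&(Y>y0)&(Y<y1)&(Z>z0)&(Z<z1)
E
python3 - <<'E'
from h import *
p,W=snap('w1',1.5)
print(p["mtx"],p["pose"])
for n,m in dict(boxc=gm(W,.38,.51,-.24,-.10,.044,.057),knobbar=gm(W,.4,.51,-.34,-.24,.035,.06),knob=gm(W,.4,.51,-.34,-.24,.01,.06)).items():
    if m.sum()>9: (cx,cy),sz,ang=rect(W,m);print(n,m.sum(),np.round([cx,cy,*sz,ang],4), np.nanmean(W[m],0).round(4))
go([.4465,-.1687,.06],204.6)
E
```

```text
[[297.31863964   0.         254.80718644]
 [  0.         297.31863964 192.42921857]
 [  0.           0.           1.        ]] [[-0.90731951 -0.40219572 -0.12251496  0.43642172]
 [-0.4204225   0.86511142  0.27354552 -0.26211852]
 [-0.00402975  0.29970123 -0.9540246   0.38799728]
 [ 0.          0.          0.          1.        ]]
boxc 2376 [ 0.4513 -0.1661  0.0554  0.0633 23.036 ] [ 0.4511 -0.1673  0.0513]
knobbar 418 [ 4.66000e-01 -2.85800e-01  4.12000e-02  1.42000e-02  1.71789e+01] [ 0.4645 -0.286   0.0452]
knob 884 [ 4.65700e-01 -2.86000e-01  4.02000e-02  4.11000e-02  4.64231e+01] [ 0.4645 -0.2849  0.0314]
tcp [ 0.4013 -0.1899  0.2471] jaw yaw -155.42 j [  0.4  -2.1 -26.9   0.1 -65.1  24.2]
shift/0.15 [ 1.248  -0.3307  0.0068]
 yaw 204.6 turn/(pi/4) [-0.0004 -0.0036  0.0026]
 yaw 384.6 turn/(pi/4) [3.9996 0.004  0.0056]
```

View pics/w1.png

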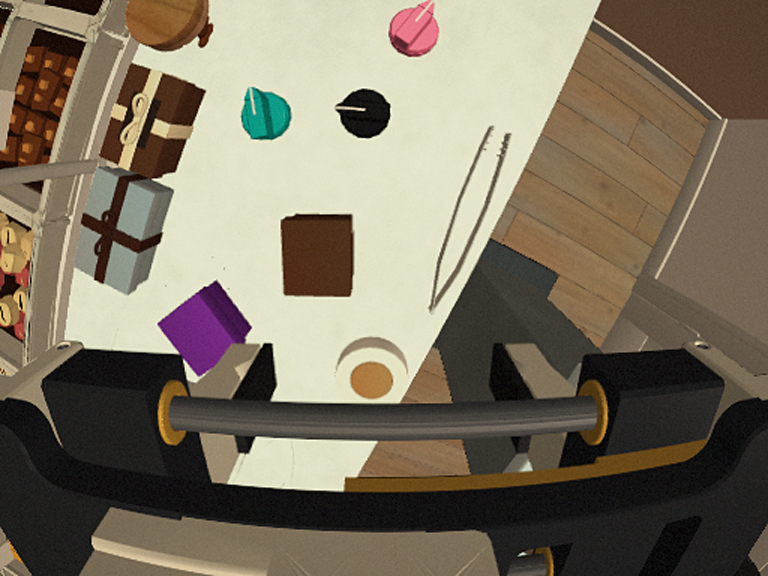

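Call:
send_rows --plan '[[[0.2,-0.12,0],[0.017,0,0]],[[0.4,-0.23,0],[0.017,0,0]],[[0.65,-0.35,0.003],[0.017,0,0]],[[0.9,-0.35,0.003],[0.017,0,0]],[[0.98,-0.35,0.003],[0.017,0,0]]]'

```text
time_s: 2.7
tcp_pos: [0.4473, -0.169, 0.0964]
eef_rot: [93.2, 89.8, -153.3]
contact_force: [-0.5, -0.1, 0.3]
gripper_width: 0.0879
```

```bash
python3 - <<'E'
from h import *
p,W=snap('w2')
m=gm(W,.38,.51,-.24,-.10,.043,.057)
(cx,cy),sz,ang=rect(W,m);print(m.sum(),np.round([cx,cy,*sz,ang],4), np.nanmean(W[m],0).round(4))
go([.449,-.1675,.028],203.8)
E
```

```text
6760 [ 0.451  -0.1663  0.056   0.0623 23.6412] [ 0.4523 -0.169   0.0512]
tcp [ 0.447 -0.169  0.096] jaw yaw -156.52 j [  3.   11.2 -34.9   0.1 -44.1  20.4]
shift/0.15 [ 0.453  -0.0182  0.0037]
 yaw 203.8 turn/(pi/4) [-0.0071  0.0002 -0.0053]
 yaw 383.8 turn/(pi/4) [ 3.9929e+00 -8.4000e-03 -4.0000e-04]
```

Call:
send_rows --plan '[[[0.1,-0.03,0.003],[0,0,0]],[[0.25,-0.03,0.003],[0,0,0]],[[0.4,-0.03,0.003],[0,0,0]],[[0.453,-0.03,0.003],[0,0,0]],[[0.453,-0.03,0.003],[0,0,0]]]'

```text
time_s: 3.25
tcp_pos: [0.4503, -0.1677, 0.0275]
eef_rot: [83.2, 89.6, -163.4]
contact_force: [0.3, 0.4, -0.1]
gripper_width: 0.0874
```

Call:
send_rows --plan '[[[0,0,0],[0,0,0]],[[0,0,0],[0,0,0]],[[0,0,0],[0,0,0]],[[0,0,0],[0,0,0]],[[0,0,0],[0,0,0]]]' --jaw -1 --force 20

```text
time_s: 3.75
tcp_pos: [0.4506, -0.1676, 0.028]
eef_rot: [86.1, 89.7, -160.5]
contact_force: [-1.7, 1.2, 4.8]
gripper_width: 0.055
```

Call:
send_rows --plan '[[[-0.2,0,0],[0,0,0]],[[-0.5,0,0],[0,0,0]],[[-0.8,0,0],[0,0,0]],[[-1,0,0],[0,0,0]],[[-1,0,0],[0,0,0]]]'

```text
time_s: 4.25
tcp_pos: [0.4538, -0.1675, 0.1826]
eef_rot: [-146.5, 89.8, -33.1]
contact_force: [0.4, 0.4, -1.3]
gripper_width: 0.0549
```

```bash
python3 - <<'E'
from h import *
go([.50,.02,.18],196)
print(r.get_state()["gripper_width"])
E
```

```text
tcp [ 0.4538 -0.1675  0.1826] jaw yaw -156.61 j [  3.2   5.4 -28.3   0.2 -56.2  20.1]
shift/0.15 [ 0.0157 -0.7787  1.0253]
 yaw 196 turn/(pi/4) [ 0.1641 -0.0042  0.0032]
 yaw 376 turn/(pi/4) [-3.8359 -0.0048 -0.0064]
0.05486711930282734
```

Call:
send_rows --plan '[[[0,-0.19,0.25],[0,0,0]],[[0,-0.39,0.5],[0,0,0]],[[-0.05,-0.58,0.75],[0.08,0,0]],[[-0.1,-0.78,1],[0.16,0,0]],[[-0.15,-0.78,1],[0.24,0,0]]]'

```text
time_s: 4.75
tcp_pos: [0.5027, 0.021, 0.2044]
eef_rot: [-132.9, 89.8, -30.2]
contact_force: [0.0, -1.3, -1.3]
gripper_width: 0.0552
```

```bash
python3 - <<'E'
from h import *
go([.51,.31,.21],190.2)
E
```

```text
tcp [0.5027 0.021  0.2044] jaw yaw -167.32 j [ 24.9   6.1 -24.3   0.2 -59.5 -12.4]
shift/0.15 [-0.0414 -0.4705  1.869 ]
 yaw 190.2 turn/(pi/4) [ 0.0551 -0.0034  0.0039]
 yaw 370.2 turn/(pi/4) [-3.9448 -0.006  -0.0053]
```

Call:
send_rows --plan '[[[0,-0.06,0.25],[0.055,0,0]],[[0,-0.12,0.5],[0.055,0,0]],[[0,-0.18,0.75],[0.055,0,0]],[[0,-0.23,1],[0.055,0,0]],[[0,-0.23,1],[0.055,0,0]]]'

```text
time_s: 5.25
tcp_pos: [0.5032, 0.1784, 0.2029]
eef_rot: [-138.8, 89.8, -38.4]
contact_force: [-0.2, -1.0, 0.0]
gripper_width: 0.0548
```

Call:
send_rows --plan '[[[0,-0.03,0.25],[0,0,0]],[[0,-0.06,0.5],[0,0,0]],[[0,-0.1,0.75],[0,0,0]],[[0,-0.1,0.9],[0,0,0]],[[0,-0.1,0.9],[0,0,0]]]'

```text
time_s: 5.75
tcp_pos: [0.4928, 0.316, 0.2012]
eef_rot: [-164.6, 89.8, -64.1]
contact_force: [-0.3, 0.3, -1.7]
gripper_width: 0.055
```

```bash
python3 - <<'E'
from h import *
p,W=snap('w3',1.5)
np.save('w3pose.npy',p["pose"])
m=gm(W,.42,.62,.15,.40,.078,.097)
(cx,cy),sz,ang=rect(W,m);print(m.sum(),np.round([cx,cy,*sz,ang],4), np.nanmean(W[m],0).round(4))
m=gm(W,.45,.72,.0,.17,.052,.073)
(cx,cy),sz,ang=rect(W,m);print('shaft',m.sum(),np.round([cx,cy,*sz,ang],4), np.nanmean(W[m],0).round(4))
go([.545,.186,.19],190.2)
E
```

```text
7307 [0.5306 0.2861 0.0554 0.1278 8.9495] [0.533  0.2737 0.0892]
shaft 207 [0.7002 0.1582 0.0097 0.0237 0.8685] [0.6979 0.1591 0.0644]
tcp [0.4928 0.3145 0.2012] jaw yaw -169.51 j [ 51.8  14.  -14.7   0.2 -61.4 -41.4]
shift/0.15 [ 0.0784 -0.1861 -0.9056]
 yaw 190.2 turn/(pi/4) [ 0.0064 -0.0048  0.0007]
 yaw 370.2 turn/(pi/4) [-3.9936e+00 -1.0000e-03 -7.5000e-03]
```

View pics/w3.png

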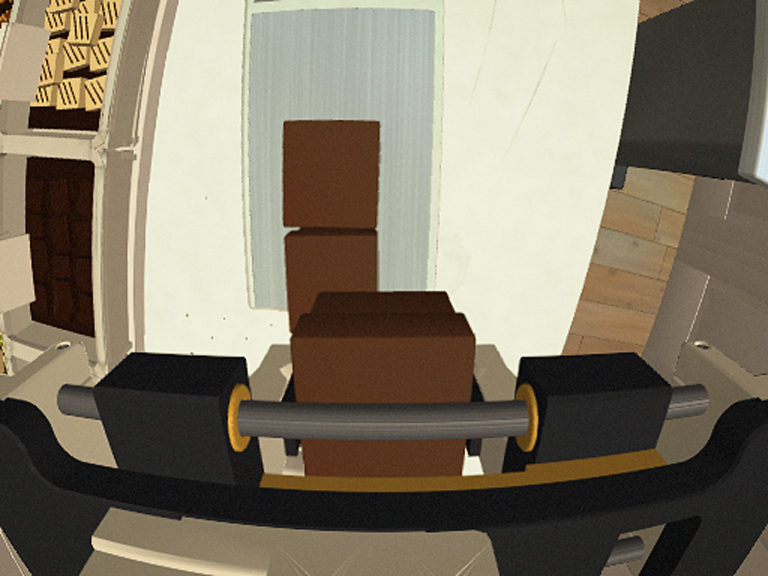

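```bash
python3 - <<'E'
from h import *
d=np.load('w3.npz');W=d["w"]
m=gm(W,.42,.62,.15,.40,.082,.097); q=np.zeros_like(m);q[70:153,180:262]=1
(cx,cy),sz,ang=rect(W,m&q);print((m&q).sum(),np.round([cx,cy,*sz,ang],4))
# held box: top and grasp pose
m=gm(W,.42,.62,.15,.40,.19,.26);q[:]=0;q[195:300,190:320]=1
print(rect(W,m&q), np.nanmedian(W[m&q],0))
k=np.load('w3pose.npy')
b=np.array([cx,cy]); a=np.radians(ang if ang<45 else ang-90)
c=b-.067*np.array([-np.sin(a),np.cos(a)]);print('target c',c, np.degrees(a)); go([c[0],c[1],.19],180+np.degrees(a))
E
```

```text
4541 [0.536  0.2535 0.0548 0.0619 8.9495]
((0.4951871633529663, 0.3073231875896454), (0.07341323792934418, 0.04268091171979904), 10.975576400756836) [0.49694066 0.29495994 0.22425565]
target c [0.54638228 0.18736525] 8.949516296386719
tcp [0.4928 0.3145 0.2012] jaw yaw -169.51 j [ 51.8  14.  -14.7   0.2 -61.4 -41.4]
shift/0.15 [ 0.0784 -0.1968 -0.8984]
 yaw 188.94951629638672 turn/(pi/4) [ 0.0341 -0.0048  0.0007]
 yaw 368.9495162963867 turn/(pi/4) [-3.9659e+00 -1.1000e-03 -7.5000e-03]
```

Call:
send_rows --plan '[[[0,-0.05,-0.25],[0.034,-0.005,0]],[[0,-0.1,-0.5],[0.034,-0.005,0]],[[0,-0.15,-0.75],[0.034,-0.005,0]],[[0.08,-0.197,-0.905],[0.034,-0.005,0]],[[0.08,-0.197,-0.905],[0.034,-0.005,0]]]'

```text
time_s: 6.3
tcp_pos: [0.5462, 0.1822, 0.1879]
eef_rot: [111.0, 89.8, -150.3]
contact_force: [-0.3, 0.1, -2.1]
gripper_width: 0.055
```

```bash
python3 - <<'E'
from h import *
go([.5465,.1863,.075],189)
E
```

```text
tcp [0.5462 0.1822 0.1879] jaw yaw -171.28 j [ 37.9  13.9 -16.6  -0.  -59.6 -29.2]
shift/0.15 [ 0.7526 -0.0082  0.0272]
 yaw 189 turn/(pi/4) [-0.0063 -0.0013 -0.0033]
 yaw 369 turn/(pi/4) [ 3.9937e+00 -5.2000e-03  2.0000e-03]
```

Call:
send_rows --plan '[[[0.2,-0.008,0.027],[0,0,0]],[[0.4,-0.008,0.027],[0,0,0]],[[0.6,-0.008,0.027],[0,0,0]],[[0.75,-0.008,0.027],[0,0,0]],[[0.75,-0.008,0.027],[0,0,0]]]'

```text
time_s: 6.8
tcp_pos: [0.5441, 0.1843, 0.0721]
eef_rot: [112.7, 89.5, -148.6]
contact_force: [-0.8, -0.7, -0.0]
gripper_width: 0.055
```

```bash
python3 - <<'E'
from h import *
go([.5465,.1863,.066],189)
E
```

```text
tcp [0.5441 0.1843 0.0721] jaw yaw -171.35 j [ 38.2  21.2 -23.9  -0.1 -45.5 -29.5]
shift/0.15 [ 0.0404 -0.0185  0.0109]
 yaw 189 turn/(pi/4) [-0.0078 -0.0046 -0.0111]
 yaw 369 turn/(pi/4) [ 3.9922 -0.0175  0.0073]
```

Call:
send_rows --plan '[[[0.015,-0.015,0.01],[0,0,-0.01]],[[0.03,-0.015,0.01],[0,0,-0.01]],[[0.037,-0.015,0.01],[0,0,-0.01]],[[0.037,-0.015,0.01],[0,0,-0.01]],[[0.037,-0.015,0.01],[0,0,-0.01]]]'

```text
time_s: 7.3
tcp_pos: [0.5464, 0.1863, 0.0673]
eef_rot: [-175.2, 89.8, -76.6]
contact_force: [0.3, 0.1, -0.1]
gripper_width: 0.0548
```

Call:
send_rows --plan '[[[0.008,0,0],[0,0,0]],[[0.012,0,0],[0,0,0]],[[0.012,0,0],[0,0,0]],[[0.012,0,0],[0,0,0]],[[0.012,0,0],[0,0,0]]]'

```text
time_s: 7.8
tcp_pos: [0.5466, 0.1865, 0.066]
eef_rot: [-163.1, 89.8, -64.5]
contact_force: [-0.5, -0.3, 5.7]
gripper_width: 0.055
```

Call:
send_rows --plan '[[[0,0,0],[0,0,0]],[[0,0,0],[0,0,0]],[[0,0,0],[0,0,0]],[[0,0,0],[0,0,0]],[[0,0,0],[0,0,0]]]' --jaw 1

```text
time_s: 8.3
tcp_pos: [0.5466, 0.1864, 0.0659]
eef_rot: [-166.2, 89.8, -67.5]
contact_force: [-0.2, 1.0, -0.7]
gripper_width: 0.086
```

Call:
send_rows --plan '[[[-0.2,0,0],[0,0,0]],[[-0.5,0,0],[0,0,0]],[[-0.8,0,0],[0,0,0]],[[-1,0,0],[0,0,0]],[[-1,0,0],[0,0,0]]]'

```text
time_s: 8.8
tcp_pos: [0.5486, 0.188, 0.2212]
eef_rot: [-89.3, 89.5, 9.4]
contact_force: [-0.2, 0.6, -0.0]
gripper_width: 0.0875
```

```bash
python3 - <<'E'
from h import *
p,W=snap('w4',1.5)
np.save('w4pose.npy',p["pose"])
m=gm(W,.42,.65,.0,.40,.078,.097)
(cx,cy),sz,ang=rect(W,m);print(m.sum(),np.round([cx,cy,*sz,ang],4), np.nanmean(W[m],0).round(4))
m=gm(W,.45,.72,.0,.17,.052,.073)
(cx,cy),sz,ang=rect(W,m);print('shaft',m.sum(),np.round([cx,cy,*sz,ang],4), np.nanmean(W[m],0).round(4))
t=r.capture("top");T=cloud(t)
m=gm(T,.42,.65,.1,.40,.078,.097); print('top',rect(T,m))
go([.56,.15,.22],189)
E
```

```text
7522 [0.5356 0.2523 0.0563 0.1941 9.9748] [0.5397 0.2296 0.0891]
shaft 1739 [0.6247 0.084  0.19   0.1633 3.1571] [0.6794 0.0897 0.0658]
top ((0.5310859084129333, 0.24853795766830444), (0.056299757212400436, 0.1930219680070877), 9.930908203125)
tcp [0.5464 0.187  0.2164] jaw yaw -171.34 j [ 38.4  12.6 -14.5   0.2 -62.9 -29.8]
shift/0.15 [-0.0232 -0.0524 -0.2577]
 yaw 189 turn/(pi/4) [-0.0076 -0.0024  0.0026]
 yaw 369 turn/(pi/4) [3.9924e+00 4.1000e-03 3.8000e-03]
```

View pics/w4.png

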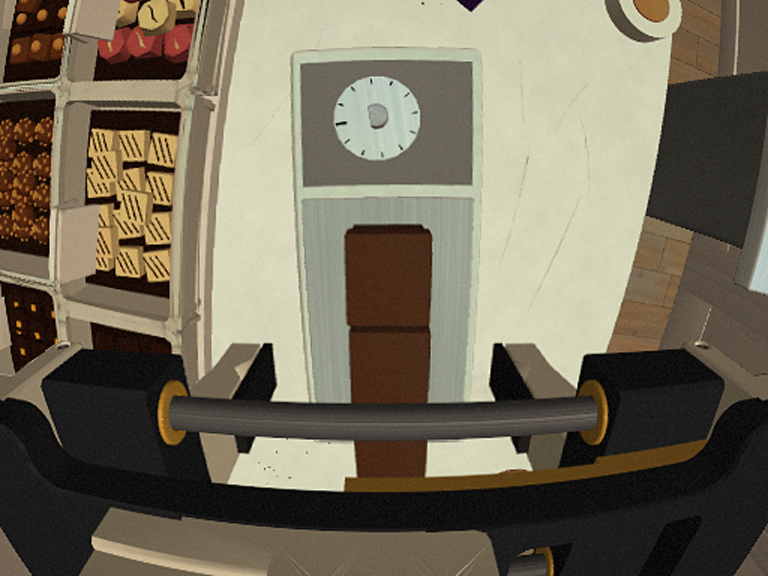

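```bash
cat >> h.py <<'E'
def rectify(col,K,T,z,cx,cy,half,ppm):
    """orthographic view at height z; image right=+x world, up=+y"""
    n=int(2*half*ppm); g=(np.arange(n)+.5)/ppm-half
    X,Y=np.meshgrid(cx+g,cy-g); P=np.stack([X,Y,np.full_like(X,z)],-1)
    c=(P-T[:3,3])@T[:3,:3]; rr=np.hypot(c[...,0],c[...,1]); th=np.arctan2(rr,c[...,2]); k=th/np.maximum(rr,1e-9)
    return cv2.remap(col,(c[...,0]*k*K[0,0]+K[0,2]).astype(np.float32),(c[...,1]*k*K[1,1]+K[1,2]).astype(np.float32),cv2.INTER_CUBIC)
K=np.array([[297.31863964,0,254.80718644],[0,297.31863964,192.42921857],[0,0,1]])
E
python3 - <<'E'
from h import *
d=np.load('w4.npz');c=d["c"];W=d["w"];T=np.load('w4pose.npy')
m=gm(W,.5,.62,.03,.13,.055,.068); P=W[m]; print('shaft top',m.sum(),np.nanmedian(P,0),rect(W,m))
m=gm(W,.5,.62,.03,.13,.0365,.0395)
v=lambda u,w:W[round(w/1.5),round(u/1.5)].round(4)
print('dial c',v(352,118),v(340,123))
cx,cy=.563,.0795
A=rectify(c,K,T,.038,cx,cy,.036,11000); B=rectify(c,K,T,.062,cx,cy,.018,22000)
# cut shaft area; white dial ellipse centre
g=cv2.cvtColor(A,cv2.COLOR_RGB2GRAY); _,b=cv2.threshold(g,150,255,0)
cn=max(cv2.findContours(b,0,2)[0],key=cv2.contourArea); e=cv2.minEnclosingCircle(cv2.convexHull(cn)); f=cv2.fitEllipse(cv2.convexHull(cn));print(e,f, 'centre',cx+(f[0][0]/11000-.036),cy-(f[0][1]/11000-.036))
h=min(A.shape[0],B.shape[0])
save('dial.png',np.hstack([cv2.resize(A,(400,400)),cv2.resize(B,(400,400))]))
E
```

```text
shaft top 163 [0.57002112 0.08416889 0.0631128 ] ((0.5694563984870911, 0.0840228945016861), (0.012015806511044502, 0.015009824186563492), 17.773771286010742)
dial c [0.5876 0.0877 0.0407] [0.5955 0.092  0.0408]
((486.6797180175781, 344.4609680175781), 342.3710632324219) ((485.21588134765625, 344.5159912109375), (678.9732666015625, 681.7191772460938), 169.88368225097656) centre 0.5711105346679687 0.08418036443536932
```

View pics/dial.png

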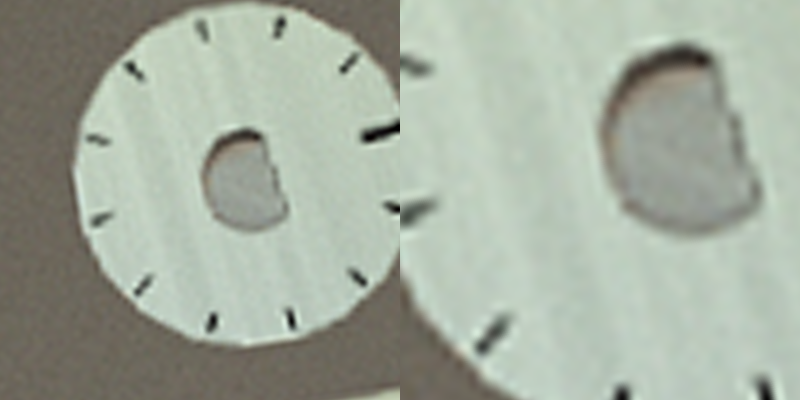

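Call:
send_rows --plan '[[[0,0.04,-0.25],[0.16,0,0]],[[0,0.08,-0.5],[0.34,0,0]],[[0,0.11,-0.75],[0.5,0,0]],[[0,0.15,-0.97],[0.67,0,0]],[[0,0.15,-0.97],[0.8,0,0]]]'

```text
time_s: 9.4
tcp_pos: [0.5446, 0.0364, 0.2149]
eef_rot: [-172.8, 89.8, -110.6]
contact_force: [0.4, 0.2, -0.4]
gripper_width: 0.0878
```

Call:
send_rows --plan '[[[0,-0.08,-0.24],[0.16,0,0]],[[0,-0.17,-0.48],[0.34,0,0]],[[0,-0.25,-0.72],[0.5,0,0]],[[0,-0.34,-0.95],[0.67,0,0]],[[0,-0.34,-0.95],[0.8,0,0]]]'

```text
time_s: 9.9
tcp_pos: [0.5215, -0.1166, 0.2136]
eef_rot: [-169.7, 89.7, -144.1]
contact_force: [-0.1, 0.1, 0.1]
gripper_width: 0.0874
```

Call:
send_rows --plan '[[[0,-0.2,-0.2],[0.1,0,0]],[[0,-0.4,-0.4],[0.2,0,0]],[[0.1,-0.6,-0.6],[0.21,0,0]],[[0.2,-0.6,-0.6],[0.21,0,0]],[[0.2,-0.6,-0.6],[0.21,0,0]]]'

```text
time_s: 10.4
tcp_pos: [0.4765, -0.2374, 0.1807]
eef_rot: [173.3, 89.4, -170.6]
contact_force: [0.6, -0.1, 0.3]
gripper_width: 0.0875
```

```bash
python3 - <<'E'
from h import *
p,W=snap('w5',1.5); np.save('w5pose.npy',p["pose"])
for n,z in dict(bar=(.036,.052),knob=(.008,.052)).items():
    m=gm(W,.42,.51,-.34,-.24,*z)
    if m.sum()>9: (cx,cy),sz,ang=rect(W,m);print(n,m.sum(),np.round([cx,cy,*sz,ang],4), np.nanmean(W[m],0).round(4))
go([.466,-.286,.12],107.2)
E
```

```text
bar 617 [ 4.65400e-01 -2.85800e-01  4.07000e-02  1.46000e-02  2.04232e+01] [ 0.4634 -0.2861  0.0449]
knob 1270 [ 4.64200e-01 -2.85900e-01  4.01000e-02  3.97000e-02  8.27101e+01] [ 0.4622 -0.2842  0.032 ]
tcp [ 0.4777 -0.237   0.1822] jaw yaw 106.15 j [ -5.2  10.5 -22.1   0.2 -57.9 -68.8]
shift/0.15 [ 0.416  -0.2921 -0.1622]
 yaw 107.2 turn/(pi/4) [-0.0233 -0.0118 -0.0001]
 yaw 287.2 turn/(pi/4) [ 3.9767e+00 -2.0000e-04  1.8400e-02]
```

```bash
python3 - <<'E'
from h import *
d=np.load('w5.npz');c=d["c"];W=d["w"];T=np.load('w5pose.npy')
cx,cy=.465,-.286
A=rectify(c,K,T,.044,cx,cy,.030,13300)
g=cv2.cvtColor(A,cv2.COLOR_RGB2GRAY); n=g.shape[0]
q=np.zeros_like(g); cv2.circle(q,(n//2,n//2),int(.017*13300),255,-1)
b=((g>120)&(q>0)).astype(np.uint8); cn=max(cv2.findContours(b,0,2)[0],key=cv2.contourArea); print('line',cv2.minAreaRect(cn))
save('knob.png',A)
E
```

```text
line ((506.1560363769531, 543.585205078125), (91.72071838378906, 363.20745849609375), 53.4146842956543)
```

View pics/knob.png

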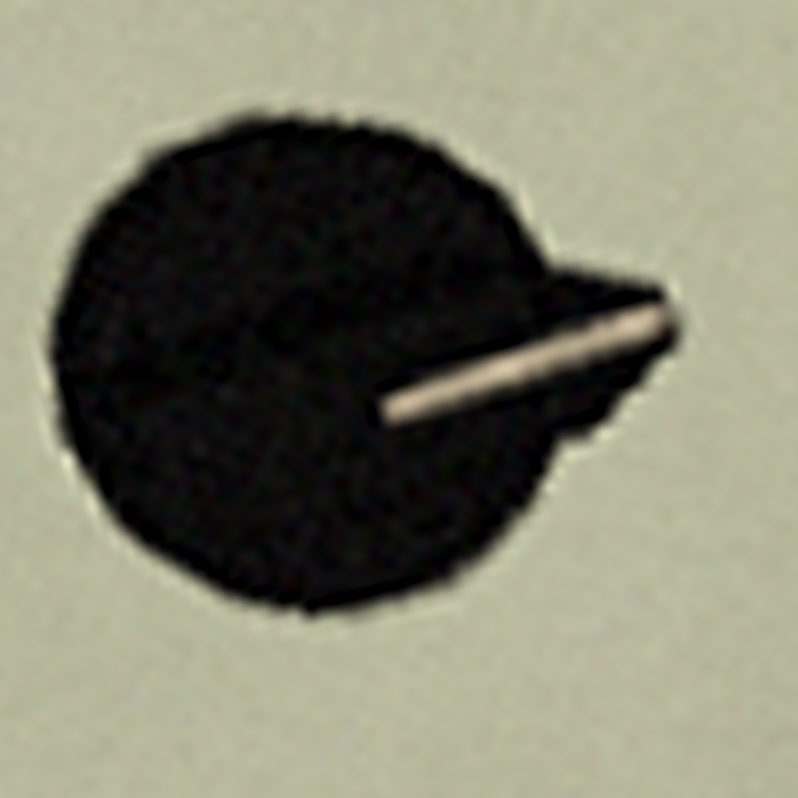

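Call:
send_rows --plan '[[[0.1,-0.15,-0.08],[-0.053,-0.01,0]],[[0.25,-0.292,-0.169],[-0.053,-0.01,0]],[[0.4,-0.292,-0.169],[-0.053,-0.01,0]],[[0.467,-0.292,-0.169],[-0.053,-0.01,0]],[[0.467,-0.292,-0.169],[-0.053,-0.01,0]]]' --jaw 0.1

```text
time_s: 10.95
tcp_pos: [0.4646, -0.2854, 0.1113]
eef_rot: [156.5, 89.8, 175.1]
contact_force: [0.8, -0.4, -0.1]
gripper_width: 0.0532
```

```bash
python3 - <<'E'
from h import *
p,W=snap('w6')
m=gm(W,.42,.51,-.34,-.24,.039,.052)
(cx,cy),sz,ang=rect(W,m);print(m.sum(),np.round([cx,cy,*sz,ang],4), np.nanmean(W[m],0).round(4))
go([.465,-.2862,.0395],108.6)
E
```

```text
909 [ 4.65800e-01 -2.86600e-01  4.15000e-02  1.33000e-02  1.89816e+01] [ 0.4633 -0.2872  0.0453]
tcp [ 0.4654 -0.2857  0.1125] jaw yaw 108.62 j [-10.9  15.8 -25.6   0.1 -48.8 -60.5]
shift/0.15 [ 0.4865 -0.0028 -0.0024]
 yaw 108.6 turn/(pi/4) [ 0.0005 -0.0029 -0.0005]
 yaw 288.6 turn/(pi/4) [-3.9995e+00  8.0000e-04 -4.5000e-03]
```

Bar confirmed at (0.466, -0.2866), 19°. Descend, grip and lift.

Call:
send_rows --plan '[[[0.12,-0.005,0],[0,-0.002,0]],[[0.25,-0.005,0],[0,-0.002,0]],[[0.4,-0.005,0],[0,-0.002,0]],[[0.48,-0.005,0],[0,-0.002,0]],[[0.48,-0.005,0],[0,-0.002,0]]]'

```text
time_s: 11.5
tcp_pos: [0.4653, -0.2858, 0.0399]
eef_rot: [149.3, 89.9, 168.0]
contact_force: [-0.0, -0.6, 0.1]
gripper_width: 0.0485
```

Call:
send_rows --plan '[[[0,0,0],[0,0,0]],[[0,0,0],[0,0,0]],[[0,0,0],[0,0,0]],[[0,0,0],[0,0,0]],[[0,0,0],[0,0,0]]]' --jaw -1 --force 30

```text
time_s: 12.0
tcp_pos: [0.4655, -0.286, 0.0404]
eef_rot: [151.1, 89.9, 169.8]
contact_force: [-0.8, 1.5, 2.6]
gripper_width: 0.0141
```

```bash
python3 - <<'E'
from h import *
P,Q,s=pose(); print(P,s["gripper_width"],s["contact_force"])
go([.465,-.286,.185],108.6)
E
```

```text
[ 0.46550944 -0.28595787  0.04037322] 0.014067307190900196 [-0.75076222  1.54413581  2.6087201 ]
tcp [ 0.4655 -0.286   0.0404] jaw yaw 108.67 j [-11.   21.4 -29.5   0.  -39.2 -60.3]
shift/0.15 [-0.9642  0.0016 -0.0048]
 yaw 108.6 turn/(pi/4) [ 0.0015 -0.0019 -0.0011]
 yaw 288.6 turn/(pi/4) [-3.9985e+00  1.7000e-03 -3.0000e-03]
```

Call:
send_rows --plan '[[[-0.2,0,0],[0,0,0]],[[-0.5,0,0],[0,0,0]],[[-0.8,0,0],[0,0,0]],[[-0.9,0,0],[0,0,0]],[[-0.9,0,0],[0,0,0]]]'

```text
time_s: 12.5
tcp_pos: [0.4672, -0.2865, 0.1786]
eef_rot: [-36.4, 89.8, -17.7]
contact_force: [1.5, -0.5, -1.8]
gripper_width: 0.0141
```

Call:
send_rows --plan '[[[0,0.2,0.14],[0,0,0]],[[0,0.4,0.28],[0,0,0]],[[0,0.6,0.41],[0,0,0]],[[0,0.8,0.55],[0.03,0,0]],[[0,0.9,0.62],[0.03,0,0]]]'

```text
time_s: 13.0
tcp_pos: [0.5119, -0.1266, 0.1773]
eef_rot: [-39.6, 89.9, -22.3]
contact_force: [0.6, -0.9, -1.4]
gripper_width: 0.014
```

Call:
send_rows --plan '[[[0,0.2,0.14],[0,0,0]],[[0,0.4,0.28],[0,0,0]],[[0,0.6,0.41],[0,0,0]],[[0,0.8,0.55],[0,0,0]],[[0,0.9,0.62],[0,0,0]]]'

```text
time_s: 13.5
tcp_pos: [0.5604, 0.0322, 0.1759]
eef_rot: [-80.2, 89.9, -62.8]
contact_force: [0.1, 0.0, 0.2]
gripper_width: 0.0138
```

```bash
python3 - <<'E'
from h import *
p,W=snap('w7',1.5); np.save('w7pose.npy',p["pose"])
m=gm(W,.52,.62,.03,.14,.055,.068); print('shaft',m.sum(), m.sum() and (rect(W,m)))
m=gm(W,.3,.62,-.14,.14,.1,.2); 
print(r.get_state()["gripper_width"]); go([.5711,.0843,.115],107.3)
E
```

```text
shaft 219 ((0.5694429278373718, 0.0835692286491394), (0.01213454082608223, 0.015134160406887531), 18.544921875)
0.01384976080704075
tcp [0.5612 0.0333 0.176 ] jaw yaw 107.47 j [ 23.4  13.2 -19.4   0.1 -57.4 -96. ]
shift/0.15 [0.4061 0.3051 0.1649]
 yaw 107.3 turn/(pi/4) [0.0038 0.0011 0.0019]
 yaw 287.3 turn/(pi/4) [-3.9962e+00 -2.9000e-03  1.7000e-03]
```

View pics/w7.png

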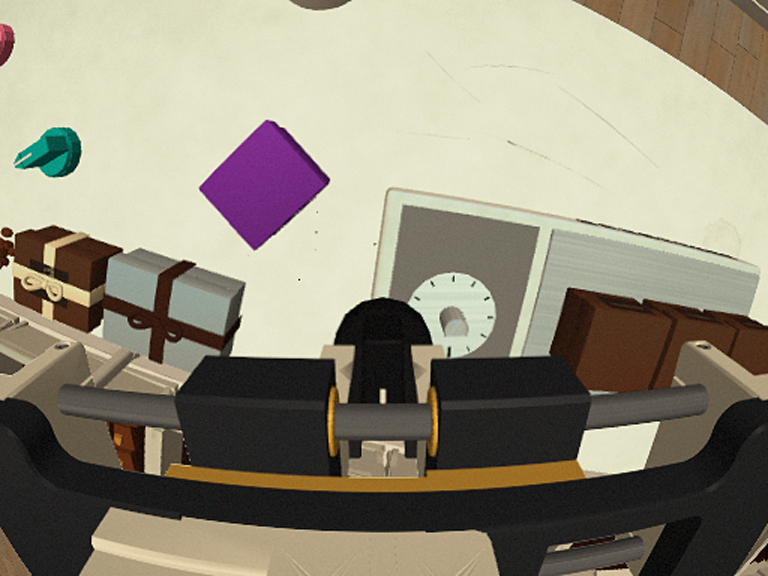

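Call:
send_rows --plan '[[[0.1,0.15,0.08],[0.004,0,0]],[[0.2,0.304,0.165],[0.004,0,0]],[[0.35,0.304,0.165],[0.004,0,0]],[[0.42,0.304,0.165],[0.004,0,0]],[[0.42,0.304,0.165],[0.004,0,0]]]'

```text
time_s: 14.05
tcp_pos: [0.5696, 0.083, 0.1107]
eef_rot: [-152.7, 89.8, -135.4]
contact_force: [-0.6, -1.0, -0.2]
gripper_width: 0.0135
```

Call:
send_rows --plan '[[[0,0,0],[0,0,0]],[[0,0,0],[0,0,0]],[[0,0,0],[0,0,0]],[[0,0,0],[0,0,0]],[[0,0,0],[0,0,0]]]'

```text
time_s: 14.55
tcp_pos: [0.5698, 0.083, 0.1112]
eef_rot: [-148.2, 89.8, -130.9]
contact_force: [0.1, -0.1, -0.9]
gripper_width: 0.0137
```

```bash
python3 - <<'E'
from h import *
go([.5711,.0842,.0985],107.3);go([.5711,.0842,.0985],107.3)
E
```

```text
tcp [0.5698 0.083  0.1112] jaw yaw 107.24 j [ 2.780e+01  1.840e+01 -2.190e+01  1.000e-01 -4.990e+01 -1.006e+02]
shift/0.15 [0.0846 0.0054 0.0112]
 yaw 107.3 turn/(pi/4) [-0.0013 -0.0038  0.0023]
 yaw 287.3 turn/(pi/4) [3.9987e+00 3.7000e-03 5.9000e-03]
tcp [0.5698 0.083  0.1112] jaw yaw 107.24 j [ 2.780e+01  1.840e+01 -2.190e+01  1.000e-01 -4.990e+01 -1.006e+02]
shift/0.15 [0.0846 0.0054 0.0112]
 yaw 107.3 turn/(pi/4) [-0.0013 -0.0038  0.0023]
 yaw 287.3 turn/(pi/4) [3.9987e+00 3.7000e-03 5.9000e-03]
```

Align laterally, then lower gently to see where contact occurs.

Call:
send_rows --plan '[[[0,0.006,0.011],[0,-0.004,0.002]],[[0.02,0.006,0.011],[0,-0.004,0.002]],[[0.045,0.006,0.011],[0,-0.004,0.002]],[[0.07,0.006,0.011],[0,-0.004,0.002]],[[0.085,0.006,0.011],[0,-0.004,0.002]]]'

```text
time_s: 15.05
tcp_pos: [0.5708, 0.0842, 0.0978]
eef_rot: [-150.8, 90.0, -133.6]
contact_force: [0.6, 1.0, -1.1]
gripper_width: 0.0138
```

```bash
python3 - <<'E'
from h import *
P,Q,s=pose(); print(s["contact_force"],s["moment"]); go([.5711,.0842,.09],107.3)
E
```

```text
[ 0.64158461  0.99663837 -1.0566597 ] [-0.08735342 -0.04347605  0.03477443]
tcp [0.5708 0.0842 0.0978] jaw yaw 107.24 j [  27.8   19.3  -22.6    0.   -48.1 -100.6]
shift/0.15 [ 0.0517 -0.0006  0.0021]
 yaw 107.3 turn/(pi/4) [-0.0013 -0.0008  0.0004]
 yaw 287.3 turn/(pi/4) [3.9987e+00 7.0000e-04 1.2000e-03]
```

Call:
send_rows --plan '[[[0.015,0,0.002],[0,0,0]],[[0.03,0,0.002],[0,0,0]],[[0.045,0,0.002],[0,0,0]],[[0.052,0,0.002],[0,0,0]],[[0.052,0,0.002],[0,0,0]]]'

```text
time_s: 15.55
tcp_pos: [0.571, 0.0843, 0.0898]
eef_rot: [-155.8, 89.9, -138.6]
contact_force: [1.1, -0.2, -1.4]
gripper_width: 0.0136
```

Call:
send_rows --plan '[[[0.01,0,0],[0,0,0]],[[0.02,0,0],[0,0,0]],[[0.02,0,0],[0,0,0]],[[0.02,0,0],[0,0,0]],[[0.02,0,0],[0,0,0]]]'

```text
time_s: 16.05
tcp_pos: [0.5712, 0.0843, 0.0871]
eef_rot: [-130.6, 90.0, -113.3]
contact_force: [0.1, -0.4, 3.9]
gripper_width: 0.014
```

Call:
send_rows --plan '[[[0.01,0,0],[0,0,0]],[[0.018,0,0],[0,0,0]],[[0.025,0,0],[0,0,0]],[[0.025,0,0],[0,0,0]],[[0.025,0,0],[0,0,0]]]'

```text
time_s: 16.55
tcp_pos: [0.5712, 0.0843, 0.0835]
eef_rot: [-118.9, 90.0, -101.6]
contact_force: [-2.5, 1.1, 6.1]
gripper_width: 0.0139
```

```bash
python3 - <<'E'
from h import *
for i in range(3):
    P,Q,s=pose(); print(P.round(4),s["contact_force"].round(2),s["gripper_width"])
    p,W=snap('w8')
p=r.capture("side"); print([ (d["uv"],d["score"]) for d in r.find_in(p,"knob")[:4]])
E
```

```text
[0.5712 0.0843 0.0835] [-2.55  1.12  6.14] 0.013904115952772762
[0.5712 0.0843 0.0835] [-2.36  0.65  6.73] 0.014078104087423068
[0.5712 0.0843 0.0835] [-1.87  0.1   6.14] 0.013896603171806873
[([200.5, 235.7], 0.51)]
```

Call:
send_rows --plan '[[[0.005,0,0],[0,0,0]],[[0.005,0,0],[0,0,0]],[[0.005,0,0],[0,0,0]],[[0.005,0,0],[0,0,0]],[[0.005,0,0],[0,0,0]]]'

```text
time_s: 17.3
tcp_pos: [0.5713, 0.0843, 0.083]
eef_rot: [-98.7, 90.0, -81.5]
contact_force: [-2.3, -0.4, 6.3]
gripper_width: 0.0135
```

```bash
python3 - <<'E'
from h import *
P,Q,s=pose(); print(P.round(4),s["contact_force"].round(2),s["gripper_width"])
p=r.capture("side"); a=p["color"][190:340,110:270]
q=r.capture("wrist"); save('end.png',np.hstack([cv2.resize(a,(384,360)),cv2.resize(q["color"],(416,360))]))
W=cloud(p)
E
```

```text
[0.5713 0.0843 0.083 ] [-2.26 -0.38  6.33] 0.013514794422589353
```

View pics/end.png

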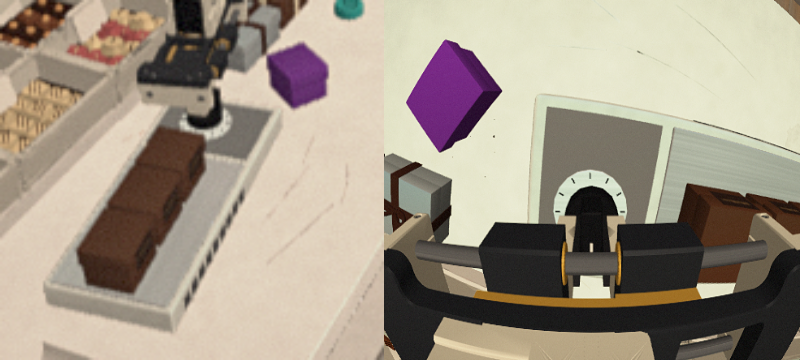

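```bash
python3 -c "
from h import *
print(r.get_state()['contact_force']); print(r.close_job())"
```

```text
[-1.63646593 -0.49496235  6.93385421]
the job is handed in; nothing more can be done
None
```

The dark gift box is in the row, and the black knob is home on the D-shaft, still gripped and pressed. I handed the job in at about 17 s; it reported no verdict.

- **Box:** box_c stands at the free end of the row and is released. The three boxes measure 194 x 56 mm together, which leaves gaps of about 3–5 mm, all square to the row. The final picture shows them upright in line.
- **Knob:** I measured the knob's pointer at about 18.6° and the shaft's flat at about 17.3°, so it needed only a turn of about 1.3°. It slid onto the shaft without resistance.
- **Press:** Spring force appeared near the expected home height. At hand-in the upward force was 6–7 N and the fingers were closed on the 14 mm bar. From both height and force I put the shaft 4–5 mm in, against the 3 mm needed; I could not read the plunger directly.
- **Disagreements:** The top and wrist cameras differed by 4–5 mm in position. I used the wrist camera, which matched the gripper position to about 1 mm. A small side force of about 2 N remained on the knob.

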